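# Pull the worn cutter cartridges from the clip strip

### The job

The two orange cutter cartridges in the clip strip are worn. Pull them straight up out of their sprung clips, one at a time, and put each into the open red case before you take the next; leave the blue cartridge seated in its clip.

Things in the scene. Friction and masses are not known exactly. Their poses are not given: they have to be found in the camera images.
- orange_a_head (a point): Worn cutter cartridge standing in a clip strip: orange head 20 mm (x) x 26 mm (y) x 36 mm (z), 7 mm brass blade on top, steel shank below (22 x 16 mm, 27 mm long), about 70 g. Point: centre of the head, 45 mm above the shank's foot; z up. Grip the 20 mm across x; the neighbours stand along y. A straight pull up of some 6 to 13 N frees it; lift 40 mm to be clear of the clip.
- orange_b_head (a point): Worn cutter cartridge with an orange head, the same in all as the other orange one, in another place of the same strip. Point: centre of the head, 45 mm above the foot; z up.
- blue_head (a point): Good cartridge with a blue head, same shape; stays in its clip. Point: centre of the head; z up. All three start upright, 60 mm apart along y and in any order, in an aluminium strip (60 x 200 x 14 mm, fixed to the worktop, with sprung steel clip leaves); the heads' centres are then 59 mm above the worktop and nothing of the strip stands above 42 mm.
- case_floor (a point): Shallow open red steel case without a lid, 158 mm (x) x 344 mm (y) outside, 43 mm deep, walls 2 mm, fixed. Point: on its inner floor at the middle, 6 mm above the worktop; the inner floor runs 74 mm to either side along x and 165 mm along y, the walls rise 36 mm above it. Cartridges may stand or lie in it.
Things that resemble listed ones, but are neither listed nor needed, are in the scene too. What is shaped like the part that bears orange_a_head but green is not meant.

How it is judged:
On the way:
1. one orange cartridge is in the case while the other still sits in its clip (((x of orange_a_head in the frame of case_floor between -0.078 and 0.08 m and y of orange_a_head in the frame of case_floor between -0.168 and 0.168 m and z of orange_a_head in the frame of case_floor between 0 and 0.056 m and distance of orange_b_head from where it was at the start of the episode below 0.012 m) or (x of orange_b_head in the frame of case_floor between -0.078 and 0.08 m and y of orange_b_head in the frame of case_floor between -0.168 and 0.168 m and z of orange_b_head in the frame of case_floor between 0 and 0.056 m and distance of orange_a_head from where it was at the start of the episode below 0.012 m))), for 0.2 s.
At the end, for the whole second after the job is handed in: Both orange cartridges lie or stand at rest inside the red case (head centre within its walls and less than 56 mm above its floor); the blue one still sits upright in its clip (within 12 mm and 11 degrees) (x of orange_a_head in the frame of case_floor between -0.078 and 0.08 m and y of orange_a_head in the frame of case_floor between -0.168 and 0.168 m and z of orange_a_head in the frame of case_floor between 0 and 0.056 m and x of orange_b_head in the frame of case_floor between -0.078 and 0.08 m and y of orange_b_head in the frame of case_floor between -0.168 and 0.168 m and z of orange_b_head in the frame of case_floor between 0 and 0.056 m and linear speed of each of orange_a, orange_b below 0.03 m/s and distance of blue_head from where it was at the start of the episode below 0.012 m and angle between blue_head's own z axis and vertical below 0.2 rad); the robot touches nothing.
It fails at once if the blue cartridge is pulled out of its clip (distance of blue_head from where it was at the start of the episode above 0.015 m).
It also fails if it takes over 54 s, if anything falls off the work surface, if the arm or the gripper's body presses on something with over 40 N, if the wrist force passes 120 N, or if a joint passes its speed limit or range.

### The arm

A 6-joint arm with a two-finger parallel gripper is mounted at the origin on a cart in front of the work surface, level with it; the furniture and walls round the work are solid. World frame = base frame: x ahead of the robot, y to its left, z up, the work surface at z = 0. Lengths are in m, angles in rad, forces in N, time in s.
With the tool pointing down it reaches from about 0.35 to 0.775 m from the base axis. Payload 5.5 kg.
Tool frame: the origin (TCP) lies at the very end of the fingers, on their centre line; the grasp point (between the pads) lies env.pinch_z behind it (env.pinch_z is the distance from the TCP to the grasp point, in m); z points along the fingers, y is the line along which they close (so a half turn about z gives the same grasp; the last joint's range is limited). The gripper opens to 85 mm and grips with 20 to 120 N. Pads are 22 mm wide; open, the fingers measure 114 mm over their backs; the gripper's body (76 mm by 85 mm) begins 54 mm behind the grasp point. The pads swing forward as they close: fully open they stand 13 mm farther back than shut.
Start: joints at [-1.283, 0.313, 0.046, 1.304, 0, 1.431], TCP at [0.239, -0.523, 0.231] pointing down, gripper open.
Joint ranges: [-2.76, 2.76], [-0.86, 1.69], [-1.03, 1.26], [-2.2, 2.34], [-1.47, 1.5], [-3.14, 3.14]. Speed limits (rad/s): [2.57, 2.57, 3.14, 3.14, 3.14, 3.14].

### API

Orientations are given as a unit quaternion [w, x, y, z].
In Python, from workcell import env, eyes gives the robot as it stands.
- The arm moves only by the shell command python3 -m jog 'ROWS' [FORCE]. ROWS is JSON, one flat list of numbers, 7 for each row, row after row: the shift along the world's x, y, z as a fraction of full scale, then the turn, a rotation vector about the world's x, y, z as a fraction of full scale, then the opening, from -1 (shut) to 1 (fully open), so that 0 is half open. A call has 1 to 12 rows; each row is the pose to reach, as a shift and turn from the pose commanded when the call began, turning the shorter way round; what a row does not reach only later rows make up. Full scale, the value 1, is 20 cm for a shift and pi rad for a turn. A row lasts 1/12 s, in which the tool goes at most 41.7 mm and 7.16 degrees, less where a joint would pass 70% of its speed; a pose out of reach is approached as far as the arm can. A call with a number of a shift or a turn outside -1 to 1 is refused whole. A call with a gripper value outside its range is refused whole. The fingers move at their own pace and stop on an object; FORCE is the grip in N (left out, the last holds). Time passes only in rows, so rows that repeat a pose let the fingers close. It gives the time, the measured TCP pose, the force, the opening and the grip force at its end, in the units of the state.
- env.get_state(): the state, without advancing time (a new reading comes with each control period).
- eyes.read_camera(name): name is "scene" or "top" or "wrist"; returns (picture, depth): 420x560x3 uint8, red, green, blue; 420x560 float32, m along the optical axis (not along the pixel's ray), 0 where there is no reading.
- eyes.calibration(name): a dict with "fx", "fy", "cx", "cy" (pixels), "k1" (the pictures are not rectified: a ray, as slopes to the right and down, at radius r is drawn at 1 + k1 r^2 times it, then the intrinsics apply), "R" (3x3) and "t" (3): a world point X has camera coordinates R X + t; the wrist camera has in their place "tool_from_camera" (4x4, takes a point from camera to tool coordinates, whose origin is the TCP and whose axes are the flange's). Camera axes: x right, y down, z forward; pixel columns grow to the right and rows downward; lengths in m; the calibration is good to about 2 mm. A picture is of the moment at which its call begins: read the wrist's pose just before it. calibration takes no time and is no camera call.
- env.hand_in(): hands the job in; it is judged then, once.
The state is a dict: "clock": time; "joint_pos": joint angles; "qvel": joint speeds; "tau": joint torques, N m; "tcp_pos": TCP position; "orientation": TCP orientation; "wrist_force": force on the tool from outside, world axes, zero at the start; "ft_torque": the same for the moment, N m; "finger_gap": finger opening in m; "grip_force": force on a finger pad.
Only numpy, scipy, OpenCV 4.12 (cv2) and the standard library are available. Lean on these libraries where they do the work, as an engineer would, in place of code of your own. Each camera call takes 0.05 s, during which the arm holds its last target. There are 200 camera calls.

## Working session

There is one attempt and no reset: what is moved stays moved. The work goes in short steps, Python scripts to look and compute and a shell command to move; the robot and the scene stay as the last step left them, time stands still between calls to the robot, and variables do not carry over. Pictures are saved under pics/ and viewed, at most 10 in all, crops included, and the job is handed in when it is done.

```bash
mkdir -p pics; cat > h.py <<'E'
import numpy as np, cv2
from workcell import env, eyes
def cast(name,u,v,z,T=None):
    c=eyes.calibration(name)
    x=(np.array([u,v],float)-[c['cx'],c['cy']])/[c['fx'],c['fy']]; d=x.copy()
    for _ in range(20): d=x/(1+c['k1']*(d@d))
    r=np.array([*d,1]); R=np.array(c['R']);t=np.array(c['t'])
    o=-R.T@t; w=R.T@r
    return o+w*(z-o[2])/w[2]
def pt(name,u,v,dep):
    c=eyes.calibration(name)
    x=(np.array([u,v],float)-[c['cx'],c['cy']])/[c['fx'],c['fy']]; d=x.copy()
    for _ in range(20): d=x/(1+c['k1']*(d@d))
    R=np.array(c['R']);t=np.array(c['t'])
    return R.T@(np.array([*d,1])*dep-t)
E
python3 - <<'E'
from h import *
for n in("top","scene"):
    p,d=eyes.read_camera(n); np.savez(f"{n}.npz",p=p,d=d); cv2.imwrite(f"pics/{n}0.png",p[:,:,::-1])
    c=eyes.calibration(n); print(n,-np.array(c['R']).T@np.array(c['t']))
print(env.get_state(),env.pinch_z)
E
```

```text
top [0.3477781  0.04359707 1.12336537]
scene [0.10800174 0.82735572 0.61375298]
{'clock': 0.1, 'joint_pos': array([-1.28260083e+00,  3.13915366e-01,  4.51233879e-02,  1.30358445e+00,
       -1.84377355e-05,  1.43118839e+00]), 'qvel': array([ 0.0004533 , -0.00092387,  0.00200468, -0.00102352, -0.00071479,
        0.00128849]), 'tau': array([ 2.39862937e-03, -4.81727529e+01,  2.99242991e+01,  1.27958343e-02,
       -1.64821968e-04,  3.26562414e-06]), 'tcp_pos': array([ 0.23840955, -0.52276868,  0.23051628]), 'orientation': array([-7.87188205e-04,  9.77209814e-01,  2.12274243e-01, -6.78353891e-05]), 'wrist_force': array([-0.00423776, -0.36312269, -0.26948586]), 'ft_torque': array([ 0.04063903, -0.04631494, -0.02103851]), 'grip_force': 0.0, 'finger_gap': 0.08545281991392543} 0.0187
```

View pics/top0.png

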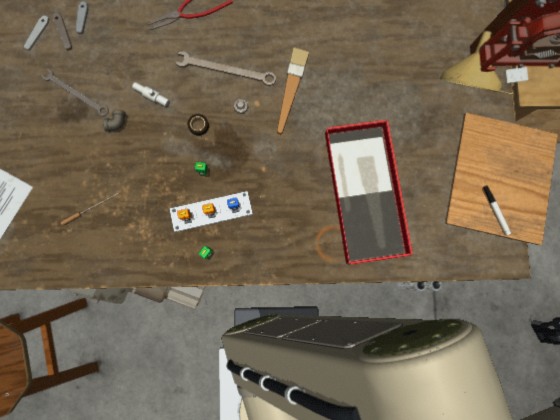

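View pics/scene0.png

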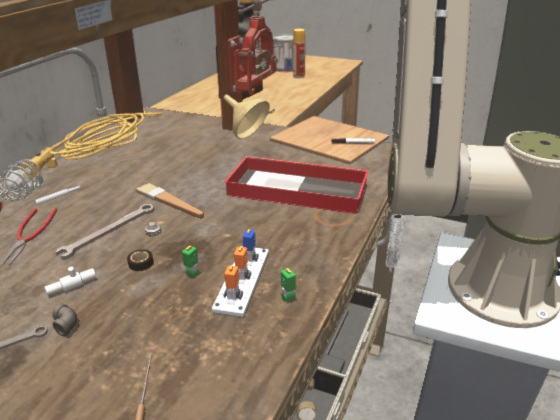

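The top view shows the strip, with orange heads at (184,214) and (209,209) and the blue one at (233,203). Green look-alikes stand at (201,168) and (205,252), and the red case is centred near (368,192). Candidates: the two orange ones in the strip. I reject both greens and the blue. Next I measure them and check one crop.

```bash
python3 - <<'E'
from h import *
for n in("top","scene"):
    z=np.load(n+".npz");p,d=z['p'],z['d'];h=cv2.cvtColor(p,cv2.COLOR_RGB2HSV)
    roi=np.zeros(h.shape[:2],np.uint8)
    if n=="top": roi[180:240,165:255]=255
    else: roi[220:315,205:275]=255
    for nm,lo,hi in(("or",(4,150,150),(17,255,255)),("bl",(105,120,80),(125,255,255))):
        m=cv2.inRange(h,lo,hi)&roi
        k,l,s,c=cv2.connectedComponentsWithStats(m)
        for i in range(1,k):
            if s[i,4]<15: continue
            ys,xs=np.where(l==i); dd=d[l==i]; P=np.array([pt(n,a,b,e) for a,b,e in zip(xs,ys,dd) if e>0])
            top=P[P[:,2]>P[:,2].max()-.012]
            print(n,nm,s[i],c[i].round(1),"z",np.percentile(P[:,2],[5,50,95]).round(3),"med",np.median(P,0).round(4),"cast.077",cast(n,*c[i],.077).round(4), "ext",np.percentile(P,2,axis=0).round(3),np.percentile(P,98,axis=0).round(3))
    if n=="top":
        m=((p.min(2)>150)&(roi>0)).astype(np.uint8); m=cv2.morphologyEx(m,cv2.MORPH_CLOSE,np.ones((15,15)))
        c=max(cv2.findContours(m,0,2)[0],key=cv2.contourArea);b=cv2.boxPoints(cv2.minAreaRect(c));q=np.array([cast(n,*x,.014)[:2] for x in b]);print("strip",q.round(4),q.mean(0),[np.linalg.norm(q[i]-q[i-1]).round(3) for i in range(4)])
        m=cv2.inRange(h,(0,150,80),(3,255,255))|cv2.inRange(h,(172,150,80),(180,255,255));m[:,:300]=0;m[:,430:]=0;m[:110]=0
        c=np.vstack([x for x in cv2.findContours(m,0,2)[0] if len(x)>5]);b=cv2.boxPoints(cv2.minAreaRect(c));q=np.array([cast(n,*x,.042)[:2] for x in b]);print("case",q.round(4),q.mean(0),[np.linalg.norm(q[i]-q[i-1]).round(3) for i in range(4)])
        cv2.imwrite("pics/crop.png",cv2.resize(p[150:270,155:265,::-1],None,fx=5,fy=5,interpolation=2))
E
```

```text
top or [203 208  11   6  17] [208.1 211.2] z [0.061 0.074 0.076] med [0.4772 0.1767 0.0738] cast.077 [0.4768 0.1745 0.077 ] ext [0.474 0.163 0.061] [0.484 0.187 0.076]
top bl [227 198  12  11  82] [232.7 203.1] z [0.059 0.076 0.078] med [0.4943 0.1159 0.0756] cast.077 [0.495  0.1165 0.077 ] ext [0.487 0.104 0.049] [0.507 0.13  0.079]
strip [[0.4938 0.2801]
 [0.5348 0.0849]
 [0.4765 0.0728]
 [0.4362 0.2668]] [0.48534002 0.17614645] [np.float64(0.059), np.float64(0.199), np.float64(0.06), np.float64(0.198)]
case [[ 0.6868 -0.1142]
 [ 0.713  -0.2785]
 [ 0.3667 -0.3155]
 [ 0.3443 -0.1575]] [ 0.52770917 -0.21641722] [np.float64(0.345), np.float64(0.166), np.float64(0.348), np.float64(0.16)]
scene or [225 247  22  41 440] [235.3 267.3] z [0.049 0.069 0.078] med [0.4748 0.2271 0.0691] cast.077 [0.468  0.2259 0.077 ] ext [0.461 0.167 0.046] [0.492 0.249 0.078]
scene bl [243 230  12  20 163] [248.7 239.5] z [0.05  0.069 0.078] med [0.4921 0.127  0.0687] cast.077 [0.4859 0.1371 0.077 ] ext [0.485 0.108 0.049] [0.505 0.131 0.078]
```

View pics/crop.png

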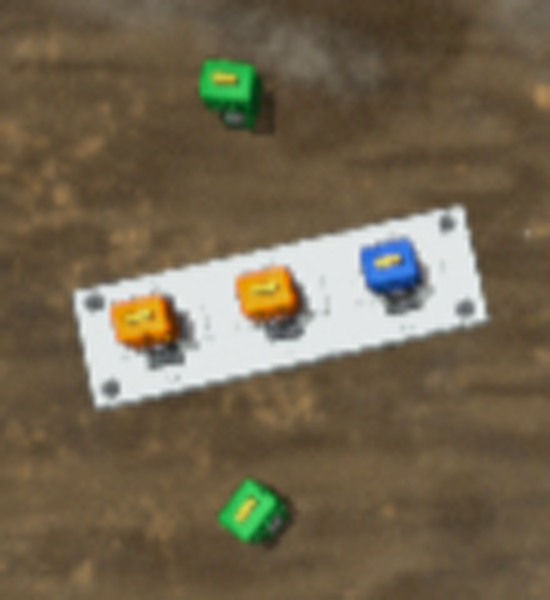

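The crop confirms it: the strip holds orange, orange and blue at crop (145,320), (267,292) and (390,265), with both greens standing apart. The strip measures 199 x 60 mm as stated, yaw about 11.8°, and the seats are near (0.473,0.235), (0.485,0.176) and blue (0.4975,0.117). The case centre is about (0.528,-0.216). I start moving towards the strip.

```bash
python3 -m jog '[1,1,0,0,0,0.22,0.3, 1,1,0,0,0,0.22,0.3, 1,1,0,0,0,0.22,0.3, 1,1,0,0,0,0.22,0.3, 1,1,0,0,0,0.22,0.3, 1,1,0,0,0,0.22,0.3, 1,1,0,0,0,0.22,0.3, 1,1,0,0,0,0.22,0.3]' 60
python3 -m jog '[0.25,1,0,0,0,0.21,0.3, 0.25,1,0,0,0,0.21,0.3, 0.25,1,0,0,0,0.21,0.3, 0.25,1,0,0,0,0.21,0.3, 0.25,1,0,0,0,0.21,0.3, 0.25,1,0,0,0,0.21,0.3, 0.25,1,0,0,0,0.21,0.3]'
python3 -m jog '[0,1,0,0,0,0,0.3, 0,1,0,0,0,0,0.3, 0,1,0,0,0,0,0.3, 0,1,0,0,0,0,0.3, 0,1,0,0,0,0,0.3, 0,1,0,0,0,0,0.3]'
```

```text
clock: 0.77
tcp_pos: [0.4417, -0.3186, 0.231]
orientation: [-0.001, 0.846, 0.534, 0.001]
wrist_force: [-0.5, -0.7, 0.2]
finger_gap: 0.0553
grip_force: 0.0
clock: 1.35
tcp_pos: [0.4885, -0.1212, 0.2311]
orientation: [-0.0, 0.628, 0.778, -0.0]
wrist_force: [-0.0, -0.2, 0.1]
finger_gap: 0.0559
grip_force: 0.0
clock: 1.85
tcp_pos: [0.4881, 0.0803, 0.2311]
orientation: [-0.001, 0.629, 0.777, 0.001]
wrist_force: [-1.4, 0.2, -0.1]
finger_gap: 0.0556
grip_force: 0.0
```

```bash
python3 -m jog '[-0.05,0.5,-0.1,0,0,0,0.3, -0.05,0.5,-0.1,0,0,0,0.3, -0.05,0.5,-0.1,0,0,0,0.3, -0.05,0.5,-0.1,0,0,0,0.3, -0.05,0.5,-0.1,0,0,0,0.3, -0.05,0.5,-0.1,0,0,0,0.3]'
cat >> h.py <<'E'
from scipy.spatial.transform import Rotation as Ro
def wristcloud():
    s=env.get_state(); p,d=eyes.read_camera("wrist"); c=eyes.calibration("wrist")
    q=s['orientation']; Rt=Ro.from_quat([q[1],q[2],q[3],q[0]]).as_matrix()
    K=np.array([[c['fx'],0,c['cx']],[0,c['fy'],c['cy']],[0,0,1.]])
    v,u=np.mgrid[:420,:560]; x=np.stack([(u-c['cx'])/c['fx'],(v-c['cy'])/c['fy']],-1); e=x.copy()
    for _ in range(20): e=x/(1+c['k1']*(e**2).sum(-1,keepdims=True))
    P=np.concatenate([e,np.ones((420,560,1))],-1)*d[...,None]
    T=np.array(c['tool_from_camera'])
    P=(P@T[:3,:3].T+T[:3,3])@Rt.T+s['tcp_pos']
    P[d<=0]=np.nan
    return p,P,s
def heads(p,P):
    h=cv2.cvtColor(p,cv2.COLOR_RGB2HSV)
    for nm,lo,hi in(("or",(4,140,90),(17,255,255)),("bl",(105,120,60),(125,255,255))):
        k,l,s,c=cv2.connectedComponentsWithStats(cv2.inRange(h,lo,hi))
        for i in range(1,k):
            if s[i,4]<150: continue
            Q=P[l==i]; Q=Q[Q[:,2]>0.03] 
            if len(Q)<50: continue
            zt=np.percentile(Q[:,2],90); t=Q[abs(Q[:,2]-zt)<.004]
            r=cv2.minAreaRect((t[:,:2]*1000).astype(np.float32))
            print(nm,c[i].round(),s[i,4],"ztop",zt.round(4),"rect mm",np.round(r[0],1),np.round(r[1],1),round(r[2],1))
E
python3 - <<'E'
from h import *
p,P,s=wristcloud(); cv2.imwrite("pics/w1.png",p[:,:,::-1]); print(s['tcp_pos']); heads(p,P)
E
```

```text
clock: 2.35
tcp_pos: [0.4791, 0.1753, 0.2113]
orientation: [0.0, 0.631, 0.776, -0.0]
wrist_force: [0.4, -0.2, 0.4]
finger_gap: 0.0556
grip_force: 0.0
[0.47905314 0.17527534 0.21125918]
bl [286. 261.] 360 ztop 0.0766 rect mm [497.  119.4] [17.8 23.6] 13.1
```

View pics/w1.png

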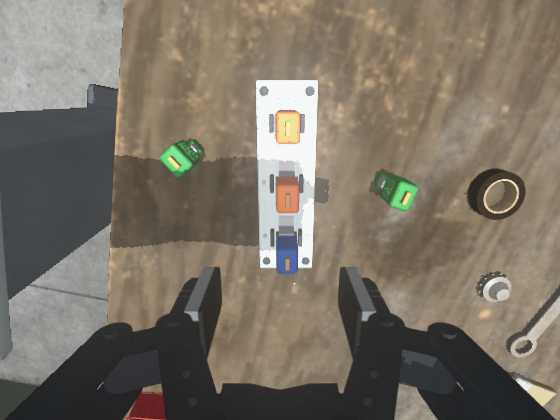

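The wrist view shows orange heads at (288,125) and (288,193, in shadow), and blue at (286,261). I widen the hue range for the oranges.

```bash
sed -i 's/(4,140,90),(17,255,255)/(2,110,60),(22,255,255)/' h.py; python3 - <<'E'
from h import *
p,P,s=wristcloud(); p[:,:250]=0;p[:,330:]=0; heads(p,P)
for b in ((288,125),(288,193),(286,261)): print(P[b[1]-12:b[1]+12:6,b[0]].round(4).tolist())
E
```

```text
or [287. 127.] 206 ztop 0.0764 rect mm [473.  236.5] [18.9 23.9] 11.6
or [287. 198.] 538 ztop 0.0767 rect mm [485.1 178.2] [19.1 24.3] 11.6
bl [286. 261.] 367 ztop 0.0766 rect mm [497.4 118.9] [17.7 23.5] 12.0
[[0.4709, 0.2474, 0.0756], [0.4719, 0.2429, 0.0763], [0.4727, 0.2386, 0.0807], [0.4737, 0.2341, 0.0812]]
[[0.4835, 0.1904, 0.0637], [0.4838, 0.1879, 0.0752], [0.4846, 0.1837, 0.079], [0.4856, 0.1789, 0.0804]]
[[0.4943, 0.131, 0.0755], [0.4956, 0.1248, 0.0749], [0.4961, 0.122, 0.0813], [0.4976, 0.1151, 0.0795]]
```

Both oranges agree to about 2 mm between views, with tops at 0.077 as expected. I take the far one first.

```bash
python3 -m jog '[-0.03,0.305,0,0,0,0,0.3, -0.03,0.305,-0.2,0,0,0,0.3, -0.03,0.305,-0.4,0,0,0,0.3, -0.03,0.305,-0.5,0,0,0,0.3, -0.03,0.305,-0.6,0,0,0,0.3, -0.03,0.305,-0.7,0,0,0,0.3, -0.03,0.305,-0.78,0,0,0,0.3, -0.03,0.305,-0.83,0,0,0,0.3, -0.03,0.305,-0.83,0,0,0,0.3, -0.03,0.305,-0.83,0,0,0,0.3]'
```

```text
clock: 3.28
tcp_pos: [0.4728, 0.237, 0.0454]
orientation: [-0.0, 0.63, 0.776, -0.0]
wrist_force: [0.9, -0.2, 0.7]
finger_gap: 0.0554
grip_force: 0.0
```

```bash
python3 -m jog '[0,0,0,0,0,0,-1, 0,0,0,0,0,0,-1, 0,0,0,0,0,0,-1, 0,0,0,0,0,0,-1, 0,0,0,0,0,0,-1, 0,0,0,0,0,0,-1, 0,0,0,0,0,0,-1, 0,0,0,0,0,0,-1]' 60
```

```text
clock: 3.95
tcp_pos: [0.4735, 0.238, 0.0465]
orientation: [0.001, 0.63, 0.777, 0.001]
wrist_force: [0.2, -0.6, 6.1]
finger_gap: 0.0188
grip_force: 58.8
```

```bash
python3 -m jog '[0,0,0.04,0,0,0,-1, 0,0,0.08,0,0,0,-1, 0,0,0.12,0,0,0,-1, 0,0,0.17,0,0,0,-1, 0,0,0.23,0,0,0,-1, 0,0,0.3,0,0,0,-1, 0,0,0.4,0,0,0,-1, 0,0,0.5,0,0,0,-1, 0,0,0.6,0,0,0,-1, 0,0,0.7,0,0,0,-1, 0,0,0.75,0,0,0,-1, 0,0,0.75,0,0,0,-1]' 60
python3 - <<'E'
from h import *
p,P,s=wristcloud(); cv2.imwrite("pics/w2.png",p[:,:,::-1]); print(s['tcp_pos']); p[:,:250]=0;p[:,330:]=0; heads(p,P)
E
```

```text
clock: 4.95
tcp_pos: [0.4743, 0.2384, 0.1988]
orientation: [0.002, 0.63, 0.777, 0.003]
wrist_force: [0.7, 0.8, -1.3]
finger_gap: 0.0194
grip_force: 60.1
[0.47428635 0.23841091 0.19877321]
or [279. 303.] 4048 ztop 0.2291 rect mm [474.6 237.2] [19.4 26.4] 11.3
```

View pics/w2.png

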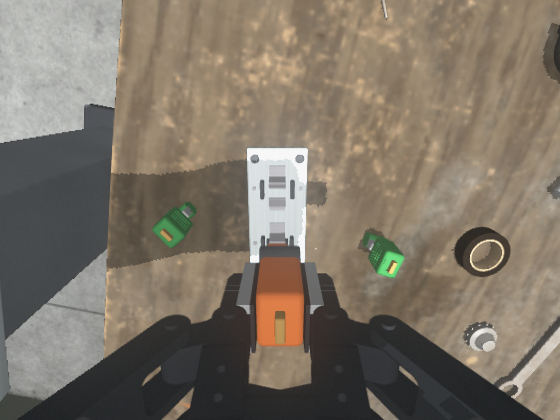

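The cartridge is held upright at (280,300), with its foot 33 mm below the TCP. I carry it to the case.

```bash
python3 -m jog '[0.3,-1,0,0,0,0,-1, 0.3,-1,0,0,0,0,-1, 0.3,-1,0,0,0,0,-1, 0.3,-1,0,0,0,0,-1, 0.3,-1,0,0,0,0,-1, 0.3,-1,0,0,0,0,-1]'
python3 -m jog '[0.3,-1,0,0,0,0,-1, 0.3,-1,0,0,0,0,-1, 0.3,-1,0,0,0,0,-1, 0.3,-1,0,0,0,0,-1, 0.3,-1,0,0,0,0,-1, 0.3,-1,0,0,0,0,-1]'
python3 -m jog '[0,-0.23,0,0,0,0,-1, 0,-0.23,0,0,0,0,-1, 0,-0.23,-0.15,0,0,0,-1, 0,-0.23,-0.3,0,0,0,-1, 0,-0.23,-0.45,0,0,0,-1, 0,-0.23,-0.55,0,0,0,-1, 0,-0.23,-0.65,0,0,0,-1, 0,-0.23,-0.7,0,0,0,-1, 0,-0.23,-0.74,0,0,0,-1, 0,-0.23,-0.77,0,0,0,-1, 0,-0.23,-0.77,0,0,0,-1]'
```

```text
clock: 5.5
tcp_pos: [0.534, 0.0314, 0.1937]
orientation: [0.001, 0.633, 0.774, -0.001]
wrist_force: [0.1, 0.2, -1.2]
finger_gap: 0.0191
grip_force: 60.1
clock: 6.0
tcp_pos: [0.5938, -0.1691, 0.1929]
orientation: [0.001, 0.633, 0.775, -0.001]
wrist_force: [0.5, 0.2, -0.6]
finger_gap: 0.019
grip_force: 60.1
clock: 6.92
tcp_pos: [0.5921, -0.2079, 0.0404]
orientation: [-0.001, 0.63, 0.777, -0.0]
wrist_force: [-0.6, 0.8, 0.4]
finger_gap: 0.0192
grip_force: 60.1
```

```bash
python3 -m jog '[0,0,0,0,0,0,0.3, 0,0,0,0,0,0,0.3, 0,0,0,0,0,0,0.3, 0,0,0,0,0,0,0.3, 0,0,0.1,0,0,0,0.3, 0,0,0.25,0,0,0,0.3, 0,0,0.4,0,0,0,0.3, 0,0,0.6,0,0,0,0.3, 0,0,0.8,0,0,0,0.3, 0,0,0.8,0,0,0,0.3]'
python3 -m jog '[-0.25,1,0,0,0,0,0.3, -0.25,1,0,0,0,0,0.3, -0.25,1,0,0,0,0,0.3, -0.25,1,0,0,0,0,0.3, -0.25,1,0,0,0,0,0.3, -0.25,1,0,0,0,0,0.3]'
python3 - <<'E'
from h import *
p,d=eyes.read_camera("top"); cv2.imwrite("pics/top1.png",cv2.resize(p[110:270,150:430,::-1],None,fx=2.8,fy=2.8))
E
```

```text
clock: 7.75
tcp_pos: [0.5963, -0.21, 0.2113]
orientation: [0.007, 0.63, 0.777, 0.002]
wrist_force: [1.1, 0.0, 1.1]
finger_gap: 0.0557
grip_force: 0.0
clock: 8.25
tcp_pos: [0.5401, -0.0023, 0.2021]
orientation: [-0.001, 0.627, 0.779, 0.001]
wrist_force: [-0.3, -0.3, -1.5]
finger_gap: 0.0556
grip_force: 0.0
```

View pics/top1.png

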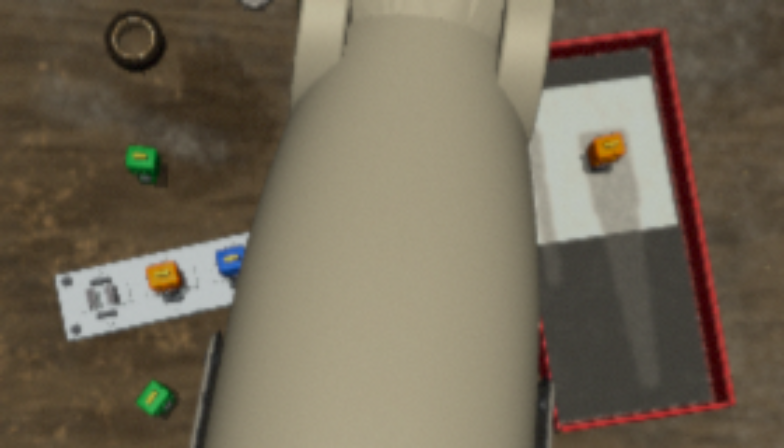

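The first orange stands in the case (crop 607,150). The second still sits in its clip (163,277), and so does blue (232,262). Now the second.

```bash
python3 -m jog '[-0.275,0.9,0,0,0,0,0.3, -0.275,0.9,0,0,0,0,0.3, -0.275,0.9,0,0,0,0,0.3, -0.275,0.9,0,0,0,0,0.3, -0.275,0.9,0,0,0,0,0.3, -0.275,0.9,0,0,0,0,0.3, -0.275,0.9,0,0,0,0,0.3, -0.275,0.9,0,0,0,0,0.3]'
python3 - <<'E'
from h import *
p,P,s=wristcloud(); print(s['tcp_pos']); p[:,:250]=0;p[:,330:]=0; heads(p,P)
E
```

```text
clock: 8.97
tcp_pos: [0.4884, 0.1709, 0.2015]
orientation: [0.001, 0.63, 0.776, 0.0]
wrist_force: [0.6, 0.4, -0.1]
finger_gap: 0.0555
grip_force: 0.0
[0.48843447 0.17085054 0.20147413]
or [277. 194.] 576 ztop 0.0768 rect mm [485.2 178.3] [19.2 24.5] 11.9
bl [277. 259.] 379 ztop 0.0766 rect mm [497.5 119.4] [17.  23.6] 11.7
```

Orange is at (485.2,177.7). The shift needed is (-3, +7, -156) mm.

```bash
python3 -m jog '[-0.015,0.035,0,0,0,0,0.3, -0.015,0.035,-0.15,0,0,0,0.3, -0.015,0.035,-0.3,0,0,0,0.3, -0.015,0.035,-0.45,0,0,0,0.3, -0.015,0.035,-0.55,0,0,0,0.3, -0.015,0.035,-0.65,0,0,0,0.3, -0.015,0.035,-0.73,0,0,0,0.3, -0.015,0.035,-0.78,0,0,0,0.3, -0.015,0.035,-0.78,0,0,0,0.3, -0.015,0.035,-0.78,0,0,0,0.3]'
python3 -m jog '[0,0,0,0,0,0,-1, 0,0,0,0,0,0,-1, 0,0,0,0,0,0,-1, 0,0,0,0,0,0,-1, 0,0,0,0,0,0,-1, 0,0,0,0,0,0,-1, 0,0,0,0,0,0,-1, 0,0,0,0,0,0,-1]' 60
```

```text
clock: 9.85
tcp_pos: [0.4846, 0.1783, 0.0452]
orientation: [-0.0, 0.63, 0.776, -0.0]
wrist_force: [-0.7, 0.2, 0.5]
finger_gap: 0.0555
grip_force: 0.0
clock: 10.52
tcp_pos: [0.4856, 0.179, 0.0465]
orientation: [0.001, 0.63, 0.777, 0.001]
wrist_force: [-0.5, -0.5, 6.2]
finger_gap: 0.0193
grip_force: 59.0
```

```bash
python3 -m jog '[0,0,0.04,0,0,0,-1, 0,0,0.08,0,0,0,-1, 0,0,0.12,0,0,0,-1, 0,0,0.17,0,0,0,-1, 0,0,0.23,0,0,0,-1, 0,0,0.3,0,0,0,-1, 0,0,0.4,0,0,0,-1, 0,0,0.5,0,0,0,-1, 0,0,0.6,0,0,0,-1, 0,0,0.7,0,0,0,-1, 0,0,0.75,0,0,0,-1, 0,0,0.75,0,0,0,-1]' 60
python3 - <<'E'
from h import *
p,P,s=wristcloud(); print(s['tcp_pos']); p[:,:250]=0;p[:,330:]=0; heads(p,P)
E
```

```text
clock: 11.52
tcp_pos: [0.4863, 0.1792, 0.1987]
orientation: [0.002, 0.63, 0.777, 0.002]
wrist_force: [0.1, 0.2, -1.3]
finger_gap: 0.0192
grip_force: 60.0
[0.48627353 0.17916968 0.19867725]
or [279. 302.] 4047 ztop 0.2289 rect mm [486.4 177.7] [19.4 27. ] 12.7
```

```bash
python3 -m jog '[-0.05,-1,0,0,0,0,-1, -0.05,-1,0,0,0,0,-1, -0.05,-1,0,0,0,0,-1, -0.05,-1,0,0,0,0,-1, -0.05,-1,0,0,0,0,-1, -0.05,-1,0,0,0,0,-1]'
python3 -m jog '[-0.08,-1,0,0,0,0,-1, -0.08,-1,0,0,0,0,-1, -0.08,-1,0,0,0,0,-1, -0.08,-1,0,0,0,0,-1, -0.08,-1,0,0,0,0,-1, -0.08,-1,0,0,0,0,-1, -0.08,-1,0,0,0,0,-1]'
python3 -m jog '[0,0,0,0,0,0,-1, 0,0,-0.15,0,0,0,-1, 0,0,-0.3,0,0,0,-1, 0,0,-0.45,0,0,0,-1, 0,0,-0.55,0,0,0,-1, 0,0,-0.65,0,0,0,-1, 0,0,-0.7,0,0,0,-1, 0,0,-0.74,0,0,0,-1, 0,0,-0.76,0,0,0,-1, 0,0,-0.76,0,0,0,-1]'
```

```text
clock: 12.07
tcp_pos: [0.4737, -0.0263, 0.1939]
orientation: [-0.0, 0.632, 0.775, -0.001]
wrist_force: [-0.0, 0.9, -0.4]
finger_gap: 0.019
grip_force: 60.0
clock: 12.65
tcp_pos: [0.4576, -0.2223, 0.1937]
orientation: [-0.001, 0.631, 0.775, 0.0]
wrist_force: [0.4, 0.6, -0.6]
finger_gap: 0.0191
grip_force: 60.0
clock: 13.48
tcp_pos: [0.4587, -0.2206, 0.0431]
orientation: [-0.0, 0.63, 0.777, 0.0]
wrist_force: [0.3, 0.8, -0.3]
finger_gap: 0.0192
grip_force: 60.0
```

```bash
python3 -m jog '[0,0,-0.015,0,0,0,-1, 0,0,-0.015,0,0,0,-1, 0,0,-0.015,0,0,0,0.3, 0,0,-0.015,0,0,0,0.3, 0,0,-0.015,0,0,0,0.3, 0,0,-0.015,0,0,0,0.3, 0,0,0.1,0,0,0,0.3, 0,0,0.25,0,0,0,0.3, 0,0,0.4,0,0,0,0.3, 0,0,0.6,0,0,0,0.3, 0,0,0.8,0,0,0,0.3, 0,0,0.8,0,0,0,0.3]'
python3 -m jog '[0.1,0.95,0,0,0,0,0.3, 0.1,0.95,0,0,0,0,0.3, 0.1,0.95,0,0,0,0,0.3, 0.1,0.95,0,0,0,0,0.3, 0.1,0.95,0,0,0,0,0.3, 0.1,0.95,0,0,0,0,0.3, 0.1,0.95,0,0,0,0,0.3]'
python3 - <<'E'
from h import *
p,d=eyes.read_camera("top"); a=cv2.resize(p[110:270,150:430,::-1],(700,400)); s,e=eyes.read_camera("scene")
cv2.imwrite("pics/fin.png",a); cv2.imwrite("pics/fins.png",s[:,:,::-1])
E
```

```text
clock: 14.48
tcp_pos: [0.4619, -0.2236, 0.2117]
orientation: [0.006, 0.63, 0.777, 0.001]
wrist_force: [0.4, -0.3, 0.1]
finger_gap: 0.0555
grip_force: 0.0
clock: 15.07
tcp_pos: [0.4786, -0.03, 0.2036]
orientation: [0.0, 0.629, 0.778, 0.0]
wrist_force: [-0.2, -0.4, -0.6]
finger_gap: 0.0554
grip_force: 0.0
```

View pics/fin.png

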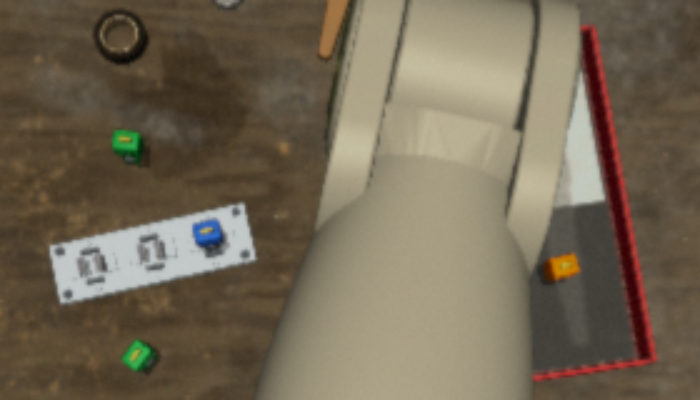

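View pics/fins.png

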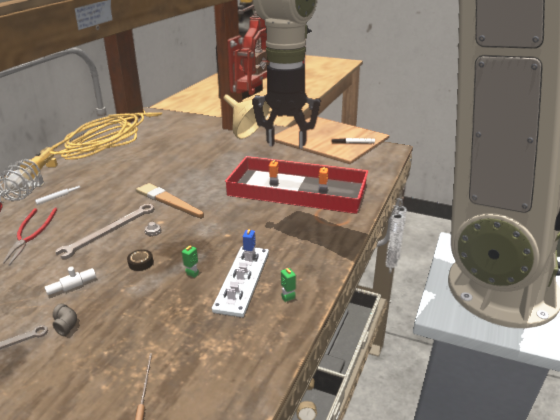

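Both oranges stand in the case (scene 273,170 and 323,180), blue is seated (249,240), and the gripper is clear. I hand it in.

```bash
python3 -c "
from workcell import env
print(env.hand_in())"
```

```text
the job is handed in; nothing more can be done
None
```

I pulled both orange cartridges one at a time and stood each in the red case; blue is still in its clip, and I handed the job in after about 15 s on the robot clock (the hand-in printed no verdict).

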